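# Bolt the boot bed against its spring catch

## Task

Lock the bed that holds the ski boot shell: press the long spring catch bar down with one fingertip and, while it is held down, push the bolt's upright lug with the other fingertip until the bolt is fully home in its keeper, then let go so that the catch springs back up and locks it. It is all fingertip work, nothing needs to be grasped: do not lift, move or knock over the loose things on the bench.

Things in the scene. Friction and masses are not known exactly. Their poses are not given: they have to be found in the camera images.
- fixture: Fixed steel fixture on the bench. Origin at bench height under the middle of the bolt unit (grey base plate 150 mm in x, 240 in y, 10 thick); z up; the bolt slides along +y. At the same y, the catch bar (middle at x = -32 mm) and the bolt (x = +30 mm) lie side by side: a gripper with its fingers apart along the fixture's x has one over each
- catch_top (a point): Centre of the top of the catch bar, a flat steel bar 36 mm wide in the fixture's x and 112 mm long in its y, its top 60 mm above the bench when up. It sinks straight down without tilting, wherever it is pressed, and this point with it; a finger may slide along it. Its housing is 40 mm high. Axes as the fixture's
- catch (a joint): How far the catch bar is pressed, m: 0 up, 0.010 fully down. A spring pushes it up with about 3.5 N at the top, 7 N at the bottom. Its pawl lets the bolt pass only above about 0.006; if let go half-way it snaps up between the bolt's two teeth and blocks it. At either end of the bolt's stroke it can rise to 0
- lug_face (a point): Point on the face to push (towards the fixture's -y) of the bolt's upright steel lug: middle of its 36 mm width (x), 70 mm above the bench. Lug 14 mm thick in y, its top 82 mm high; the round bolt below has its top at 31 mm, so a fingertip at the height of the pressed bar (50 mm) passes over it and meets the lug. At y = -8 mm in the fixture with the bolt drawn back, +32 mm home
- bolt (a joint): How far the bolt has slid towards the keeper (along the fixture's +y), m: 0 to 0.001 at the start (drawn back), 0.040 fully home against its stop. Sliding it takes about 2.5 N; it stays where it is left. With the catch up it has only 1.5 mm of play at either end
- boot (a point): Middle of the top of the blue ski boot shell clamped on the bed at the fixture's +y end, 190 mm above the bench; bed and shell cover y = 130 to 300 mm, x = -170 to 170 mm in the fixture. An obstacle, not to be handled
- keeper (a point): Middle of the mouth of the keeper that the bolt enters, 22 mm above the bench. The keeper is a bridge-shaped steel block 50 mm high, at y = 104 to 138 mm in the fixture. Two bolt guides (36 mm high) stand at y = -85 and +68 mm
- screwdriver: Bystander: a black-handled screwdriver, about 190 mm long, lying on the bench on the robot's side of the fixture; origin at the centre of its underside
- tape: Bystander: a paper tape roll, 90 mm across and 25 mm high, lying flat; origin at the centre of its underside
- glue: Bystander: a white plastic bottle, 48 mm across, 110 mm high, upright; origin at the centre of its underside
- mug: Bystander: a white ceramic beaker, 76 mm across, 85 mm high, upright; origin at the centre of its underside
- jar: Bystander: a small glass jar with steel cap, 42 mm across, 50 mm high, beyond the bolt; origin at the centre of its underside
- wrench: Bystander: a steel wrench, 160 mm long, lying on the bench beyond the fixture; origin at the centre of its underside
- buckle: Bystander: a loose aluminium boot buckle, 50 x 26 mm, 13 mm high, lying on the bench; origin at the centre of its underside

How it is judged:
By the outcome, as a careful person would: the job done as asked, in the order asked, and still so for the second after the job is handed in, with the robot touching nothing.
It also fails if it takes over 42 s, if anything falls off the work surface, if the arm or the gripper's body presses on something with over 40 N, if the wrist force passes 120 N, or if a joint passes its speed limit or range.

## Robot

A 6-joint arm with a two-finger parallel gripper is mounted at the origin on the work surface. World frame = base frame: x ahead of the robot, y to its left, z up, the work surface at z = 0. Lengths are in mm, angles in rad, forces in N, time in s.
With the tool pointing down it reaches from about 350 to 875 mm from the base axis. Payload 4.2 kg.
Tool frame: the origin (TCP) lies between the finger pads; the fingertips stand 14 mm ahead of it and the grasp point (between the pads) lies 5 mm behind it; z points along the fingers, y is the line along which they close (so a half turn about z gives the same grasp; the last joint's range is limited). The gripper opens to 85 mm and grips with 20 to 120 N. Pads are 22 mm wide; open, the fingers measure 114 mm over their backs; the gripper's body (76 mm by 85 mm) begins 54 mm behind the grasp point. The pads swing forward as they close: fully open they stand 13 mm farther back than shut.
Start: joints at [-0.899, 0.385, 0.008, 0, -1.194, -0.259], TCP at [250.748, -572.473, 245.312] pointing down, gripper open.
Joint ranges: [-3.14, 3.14], [-1.21, 2.06], [-1.07, 1.41], [-3.16, 2.05], [-2.99, -0.16], [-3.1, 3.1]. Speed limits (rad/s): [2.79, 2.79, 3.14, 3.14, 3.14, 3.14].

## Interface

Orientations are given as a unit quaternion [x, y, z, w].
In Python, from bench import * gives the robot as it stands.
- The arm moves only by the tool carry_out, never from a script. Its argument "motion" is a list of rows, each a list of 7 numbers: the turn, a rotation vector about the tool's x, y, z in rad, then the shift along the tool's x, y, z in mm, then the opening, from -1 (shut) to 1 (fully open), so that 0 is half open. A call has 1 to 5 rows; each row is the pose to reach, as a shift and turn from the pose commanded when the call began, along the tool's axes at that moment; what a row does not reach only later rows make up. A row lasts 1/8 s, in which the tool goes at most 62.5 mm and 10.7 degrees, less where a joint would pass 70% of its speed; a pose out of reach is approached as far as the arm can. A call with a gripper value outside its range is refused whole. The fingers move at their own pace and stop on an object; the grip force is fixed at half the most. Time passes only in rows, so rows that repeat a pose let the fingers close. It gives the time, the measured TCP pose, the force, the opening and the grip force at its end, in the units of the state.
- read_state(): the state, without advancing time (a new reading comes with each control period).
- get_image(name): name is "side" or "top"; returns a dict with "color" (400x640x3 uint8, blue, green, red), "mtx" (3x3 intrinsics, pixels), "position" and "orientation" of the camera in the world. Camera axes: x right, y down, z forward; pixel columns grow to the right and rows downward; lengths in mm; the calibration is good to about 2 mm. A picture is of the moment at which its call begins. There is no depth.
- job_done(): hands the job in; it is judged then, once.
The state is a dict: "clock": time; "joints": joint angles; "joint_vel": joint speeds; "joint_efforts": joint torques, N m; "position": TCP position; "ee_rot": TCP orientation; "contact_force": force on the tool from outside, world axes, zero at the start; "wrist_torque": the same for the moment, N m; "gripper_width": finger opening in mm; "grasp_force": force on a finger pad.
Only numpy, scipy, OpenCV 4.12 (cv2) and the standard library are available. Lean on these libraries where they do the work, as an engineer would, in place of code of your own. Each camera call takes 0.05 s, during which the arm holds its last target. There are 200 camera calls.

## Working session

There is one attempt and no reset: what is moved stays moved. The work goes in short steps, Python scripts to look and compute and a tool call to move; the robot and the scene stay as the last step left them, time stands still between calls to the robot, and variables do not carry over. Pictures are saved under pics/ and viewed, at most 10 in all, crops included, and the job is handed in when it is done.

Besides the shell and the picture viewer there is one more tool, called after "Call:" as name(argument=value, ...) on one line, values as JSON. carry_out: Moves the arm, as the interface text tells. Its arguments: {"type":"object","properties":{"motion":{"type":"array"}},"required":["motion"]}

```bash
mkdir -p pics
python3 - <<'E'
from bench import *
import cv2
for n in("top","side"):
    d=get_image(n);cv2.imwrite(f"pics/{n}0.png",d["color"]);print(n,d["mtx"],d["position"],d["orientation"])
print(read_state())
E
```

```text
top [[383.39884797   0.         323.90977202]
 [  0.         383.39884797 197.99578643]
 [  0.           0.           1.        ]] [ 345.70224736  -38.1611956  1030.97941437] [-0.66022174  0.74275687 -0.0821933   0.07525789]
side [[381.33826532   0.         324.7072845 ]
 [  0.         381.33826532 201.25687432]
 [  0.           0.           1.        ]] [251.62060768 537.0350994  498.21883414] [-0.188308    0.83764946 -0.50302615  0.09923796]
{'clock': 0.1, 'joints': array([-8.99380854e-01,  3.85457463e-01,  6.76620733e-03, -4.23066252e-04,
       -1.19402196e+00, -2.58560854e-01]), 'joint_vel': array([-0.00066112, -0.00055111,  0.00303145,  0.00012453, -0.00115319,
        0.00135503]), 'joint_efforts': array([-2.89838217e-04, -3.93319523e+01,  1.88928080e+01,  4.19799864e+00,
       -2.59032218e-03,  2.52317847e-06]), 'position': array([ 250.55631914, -572.03402882,  244.34758347]), 'ee_rot': array([-2.04887916e-01,  9.78784953e-01,  9.44849201e-04, -2.54032656e-04]), 'contact_force': array([-0.33382143,  0.19372722, -0.77502179]), 'wrist_torque': array([-0.02461531, -0.03459876,  0.00186229]), 'grasp_force': 0.0, 'gripper_width': 85.32882102091271}
```

View pics/top0.png

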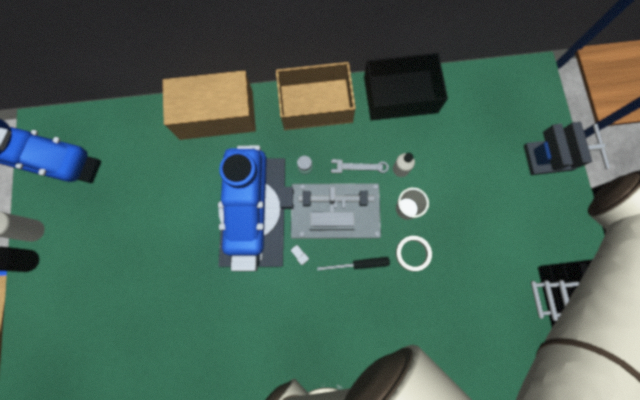

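View pics/side0.png

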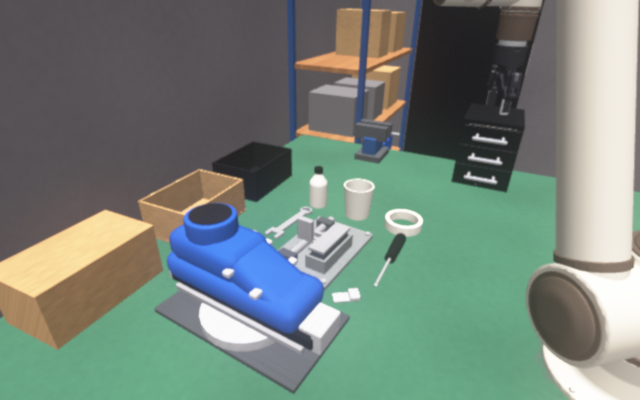

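The top view shows the fixture plate at about (291–381, 184–238), with the boot to the left (+y), the lug near (333,197) and the catch bar near (332,220). The mug, tape, screwdriver, buckle, jar, glue and wrench lie around it.

Run:
```python
import cv2
a=cv2.imread("pics/top0.png")[175:250,280:390];cv2.imwrite("pics/c1.png",cv2.resize(a,None,fx=7,fy=7,interpolation=cv2.INTER_CUBIC))
a=cv2.imread("pics/side0.png")[190:290,240:380];cv2.imwrite("pics/c2.png",cv2.resize(a,None,fx=5.5,fy=5.5,interpolation=cv2.INTER_CUBIC))
```

```text
(no output)
```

View pics/c1.png

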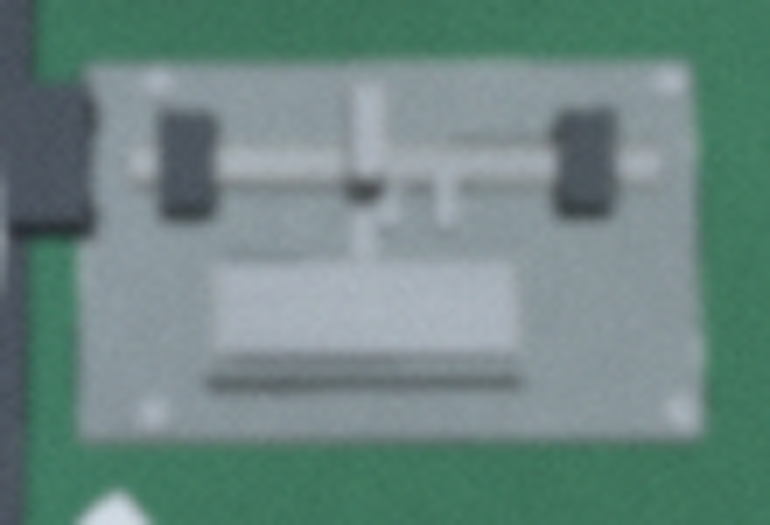

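View pics/c2.png

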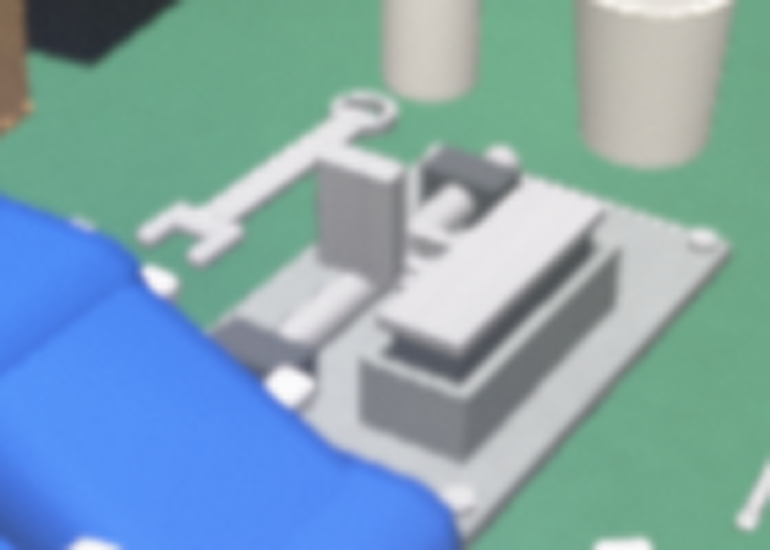

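The first crop shows the plate corners at (82,62), (690,62), (703,438) and (80,438), and the bar top spanning (215–517, 262–350). The lug top spans (355–383, 85–175), with the bolt drawn back. The side crop confirms that the bar is up.

```bash
cat > h.py <<'E'
from bench import *
import numpy as np
from scipy.spatial.transform import Rotation as R
def ray(cam,px,z):
    d=R.from_quat(cam["orientation"]).as_matrix()@np.linalg.inv(cam["mtx"])@np.r_[px,1]
    p=cam["position"];return p+d*(z-p[2])/d[2]
E
python3 - <<'E'
from h import *
np.set_printoptions(precision=1,suppress=True)
c=get_image("top")
f=lambda u,v,z:ray(c,((u+.5)/7+279.5,(v+.5)/7+174.5),z)
P=[f(*q,10) for q in((82,62),(690,62),(703,438),(80,438))]
B=[f(*q,60) for q in((215,262),(517,262),(518,350),(215,350))]
L=[f(*q,82) for q in((355,85),(383,85),(383,175),(355,175))]
for n,X in(("P",P),("B",B),("L",L)):
    print(n,np.array(X),np.mean(X,0),[np.linalg.norm(X[i]-X[i-1]) for i in range(4)])
for n,X in(("P",P),("B",B)):
    v=X[0]-X[1]+X[3]-X[2];print(n,"y-axis yaw",np.arctan2(v[1],v[0]))
s=read_state();print(R.from_quat(s["ee_rot"]).as_matrix())
# others
for n,u,v,z in(("glue",404,156,110),("mug",413,202,85),("tape",414,253,25),("sd",389,262,20),("jar",305,162,50)):
    print(n,ray(c,(u,v),z))
E
```

```text
P [[ 627.8   22.5   10. ]
 [ 599.7 -215.    10. ]
 [ 452.4 -198.    10. ]
 [ 480.3   37.8   10. ]] [540.1 -88.2  10. ] [np.float64(148.34631542489868), np.float64(239.20989553744818), np.float64(148.21858224861847), np.float64(237.48721541921103)]
B [[ 532.5  -21.6   60. ]
 [ 519.4 -132.    60. ]
 [ 487.  -127.9   60. ]
 [ 500.   -18.    60. ]] [509.7 -74.9  60. ] [np.float64(32.69517826114592), np.float64(111.10830049350844), np.float64(32.682288512887716), np.float64(110.6588862819858)]
L [[587.6 -79.9  82. ]
 [586.4 -90.1  82. ]
 [553.  -85.9  82. ]
 [554.1 -75.9  82. ]] [570.3 -82.9  82. ] [np.float64(33.65734125250275), np.float64(10.219748652790424), np.float64(33.656477366970634), np.float64(10.14199604131937)]
P y-axis yaw 1.4530039970759951
B y-axis yaw 1.4530785650201772
[[-0.9 -0.4 -0. ]
 [-0.4  0.9  0. ]
 [ 0.   0.  -1. ]]
glue [ 638.  -273.1  110. ]
mug [ 522.7 -282.1   85. ]
tape [ 399.5 -277.4   25. ]
sd [ 384.5 -210.1   20. ]
jar [671.6 -22.2  50. ]
```

Call:
carry_out(motion=[[0,0,0,-45,31,0,0.13],[0,0,0,-90,62,0,0.13],[0,0,0,-134,93,0,0.13],[0,0,0,-179,124,0,0.13],[0,0,0,-224,155,0,0.13]])

```text
clock: 0.78
position: [394.3, -339.0, 245.2]
ee_rot: [-0.205, 0.979, 0.0, -0.0]
contact_force: [0.7, -0.8, 0.2]
gripper_width: 48.4
grasp_force: 0.0
```

Call:
carry_out(motion=[[0,0,0,-45,31,0,0.13],[0,0,0,-90,62,0,0.13],[0,0,0,-134,93,0,0.13],[0,0,0,-179,124,0,0.13],[0,0,0,-224,155,0,0.13]])

```text
clock: 1.4
position: [537.3, -107.1, 245.2]
ee_rot: [-0.205, 0.979, 0.0, -0.0]
contact_force: [1.2, -1.0, -0.3]
gripper_width: 48.2
grasp_force: 0.0
```

Call:
carry_out(motion=[[0,0,-0.18,0,0,0,0.13],[0,0,-0.36,0,0,0,0.13],[0,0,-0.54,0,0,0,0.13],[0,0,-0.72,0,0,0,0.13],[0,0,-0.9,0,0,0,0.13]])

```text
clock: 2.02
position: [536.5, -108.7, 245.0]
ee_rot: [-0.613, 0.79, 0.0, -0.0]
contact_force: [0.5, 0.3, -0.0]
gripper_width: 48.1
grasp_force: 0.0
```

Call:
carry_out(motion=[[0,0,-0.14,0,0,0,0.13],[0,0,-0.14,0,0,0,0.13],[0,0,-0.14,0,0,0,0.13]])

```text
clock: 2.4
position: [536.6, -108.8, 245.2]
ee_rot: [-0.663, 0.748, 0.0, -0.0]
contact_force: [-0.3, 0.7, -0.2]
gripper_width: 48.3
grasp_force: 0.0
```

Call:
carry_out(motion=[[0,0,0,0,0,40,0.13],[0,0,0,0,0,80,0.13],[0,0,0,0,0,110,0.13],[0,0,0,0,0,140,0.13],[0,0,0,0,0,140,0.13]])

```text
clock: 3.02
position: [535.1, -108.9, 103.2]
ee_rot: [-0.664, 0.748, 0.002, -0.002]
contact_force: [0.4, -0.9, 0.2]
gripper_width: 48.3
grasp_force: 0.0
```

Run:
```python
from h import *
import cv2
a=get_image("side")["color"][170:290,250:390];b=get_image("top")["color"][165:250,275:390]
a=cv2.resize(a,(700,600),interpolation=cv2.INTER_CUBIC)
cv2.imwrite("pics/s1.png",a)
cv2.imwrite("pics/t1.png",cv2.resize(b,None,fx=6,fy=6,interpolation=cv2.INTER_CUBIC))
```

```text
(no output)
```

View pics/s1.png

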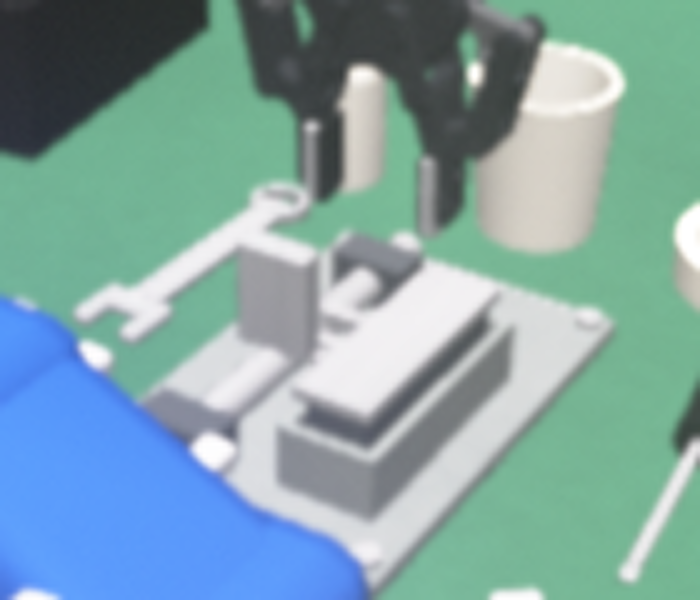

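The side view shows both fingertips open and clear of everything, with the tips at crop (432,232) on the bar side and (322,198) on the bolt side. The mug is well behind them. Next I check these against the projected positions.

Run:
```python
from h import *
c=get_image("side")
for u,v in((432,232),(322,198)):
    for z in(83,89,95):
        p=ray(c,(250+u/5,170+v/5),z)-[541.2,-79.3,0]; print(z,p[0]*.993-p[1]*.118,p[0]*.118+p[1]*.993)
```

```text
83 -24.19004199819435 -41.13484351068632
89 -29.046611238323248 -32.190375995756554
95 -33.90318047845202 -23.24590848082689
83 30.933346860923606 -39.83588926180911
89 25.28023298948084 -30.910191910591738
95 19.627119118037932 -21.98449455937416
```

View pics/t1.png

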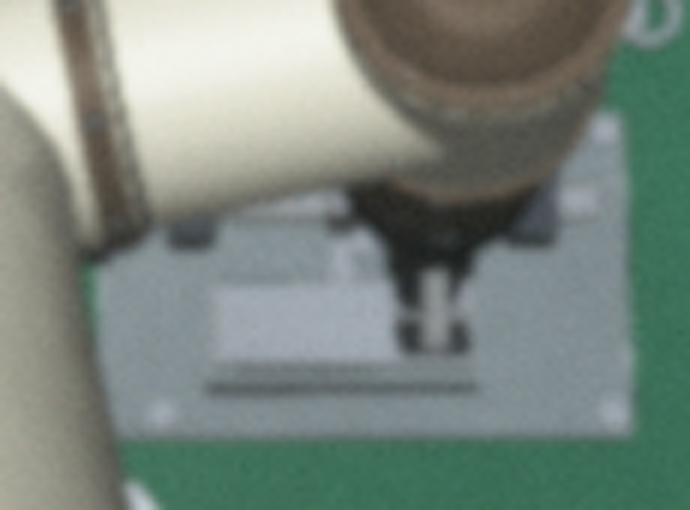

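The top view shows the tip over the bar at crop (435,335), which agrees with the target. However, a wrist or forearm link extends over the boot side, so I check its clearance.

Run:
```python
from h import *
import cv2
cv2.imwrite("pics/s2.png",get_image("side")["color"]);print(read_state()["joints"])
```

```text
[ 9.60869736e-02  3.97445382e-01 -3.63773938e-01  4.73849193e-04
 -8.06510944e-01 -2.14550954e-01]
```

View pics/s2.png

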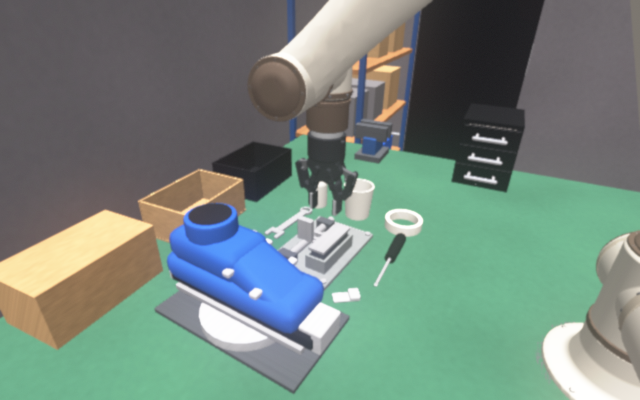

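The link cap stays about 130 mm above the boot's top, so there is room. I descend to just above the bar.

Call:
carry_out(motion=[[0,0,0,0,0,10,0.13],[0,0,0,0,0,20,0.13],[0,0,0,0,0,24,0.13],[0,0,0,0,0,24,0.13]])

```text
clock: 3.72
position: [536.5, -108.8, 80.8]
ee_rot: [-0.664, 0.748, 0.0, -0.0]
contact_force: [-0.5, -0.1, 0.2]
gripper_width: 48.7
grasp_force: 0.0
```

Call:
carry_out(motion=[[0,0,0,0,0,2,0.13],[0,0,0,0,0,4,0.13],[0,0,0,0,0,6,0.13],[0,0,0,0,0,6,0.13]])

```text
clock: 4.22
position: [536.7, -108.8, 75.2]
ee_rot: [-0.664, 0.748, 0.0, -0.0]
contact_force: [0.4, -0.3, -0.1]
gripper_width: 48.3
grasp_force: 0.0
```

Call:
carry_out(motion=[[0,0,0,0,0,2,0.13],[0,0,0,0,0,3,0.13],[0,0,0,0,0,3,0.13]])

```text
clock: 4.6
position: [536.7, -108.8, 72.2]
ee_rot: [-0.664, 0.748, 0.0, -0.0]
contact_force: [0.1, 0.1, -0.6]
gripper_width: 48.2
grasp_force: 0.0
```

Call:
carry_out(motion=[[0,0,0,0,0,2,0.13],[0,0,0,0,0,3,0.13],[0,0,0,0,0,3,0.13]])

```text
clock: 4.97
position: [536.9, -108.8, 69.5]
ee_rot: [-0.664, 0.748, -0.0, 0.0]
contact_force: [0.1, 0.1, 3.4]
gripper_width: 48.3
grasp_force: 1.3
```

Contact starts at about TCP z 70. I press on.

Call:
carry_out(motion=[[0,0,0,0,0,2,0.13],[0,0,0,0,0,4,0.13],[0,0,0,0,0,6,0.13],[0,0,0,0,0,6,0.13]])

```text
clock: 5.48
position: [537.0, -108.8, 63.4]
ee_rot: [-0.664, 0.748, -0.0, 0.0]
contact_force: [-0.7, 0.6, 4.3]
gripper_width: 48.6
grasp_force: 2.4
```

Call:
carry_out(motion=[[0,0,0,0,0,1,0.13],[0,0,0,0,0,2,0.13],[0,0,0,0,0,2,0.13]])

```text
clock: 5.85
position: [537.0, -108.8, 61.5]
ee_rot: [-0.664, 0.748, -0.0, 0.0]
contact_force: [-0.2, -0.6, 5.2]
gripper_width: 47.9
grasp_force: 2.7
```

Call:
carry_out(motion=[[0,0,0,0,0,1,0.13],[0,0,0,0,0,1,0.13]])

```text
clock: 6.1
position: [537.0, -108.8, 61.2]
ee_rot: [-0.664, 0.747, -0.0, 0.0]
contact_force: [-1.1, 0.3, 9.4]
gripper_width: 48.3
grasp_force: 4.8
```

Call:
carry_out(motion=[[0,0,0,0,0,1,0.13],[0,0,0,0,0,1,0.13]])

```text
clock: 6.35
position: [537.0, -108.9, 61.1]
ee_rot: [-0.664, 0.747, -0.0, -0.0]
contact_force: [-2.9, 0.4, 15.2]
gripper_width: 48.3
grasp_force: 7.5
```

The bar is on its bottom stop. I ease off 1 mm and slide along +y, which is tool -x.

Call:
carry_out(motion=[[0,0,0,-2,0,-1,0.13],[0,0,0,-5,0,-1,0.13],[0,0,0,-8,0,-1,0.13],[0,0,0,-11,0,-1,0.13],[0,0,0,-14,0,-1,0.13]])

```text
clock: 6.98
position: [538.8, -96.1, 61.3]
ee_rot: [-0.665, 0.747, -0.001, -0.0]
contact_force: [-0.7, -7.8, 7.9]
gripper_width: 48.2
grasp_force: 6.0
```

Call:
carry_out(motion=[[0,0,0,-3,0,0,0.13],[0,0,0,-6,0,0,0.13],[0,0,0,-6,0,0,0.13]])

```text
clock: 7.35
position: [539.4, -90.3, 61.3]
ee_rot: [-0.665, 0.747, -0.001, -0.0]
contact_force: [-0.7, -5.2, 7.8]
gripper_width: 48.6
grasp_force: 4.7
```

The lug is moving, at about 5 N including the bar's friction.

Call:
carry_out(motion=[[0,0,0,-4,0,0,0.13],[0,0,0,-8,0,0,0.13],[0,0,0,-12,0,0,0.13],[0,0,0,-16,0,0,0.13],[0,0,0,-20,0,0,0.13]])

```text
clock: 7.98
position: [541.6, -70.7, 61.3]
ee_rot: [-0.664, 0.747, -0.001, -0.001]
contact_force: [-1.5, -7.7, 9.2]
gripper_width: 48.0
grasp_force: 4.9
```

Call:
carry_out(motion=[[0,0,0,-3,0,0,0.13],[0,0,0,-6,0,0,0.13],[0,0,0,-9,0,0,0.13],[0,0,0,-9,0,0,0.13]])

```text
clock: 8.48
position: [542.7, -61.4, 61.3]
ee_rot: [-0.665, 0.747, -0.001, -0.001]
contact_force: [0.1, -4.8, 9.5]
gripper_width: 48.4
grasp_force: 4.6
```

Call:
carry_out(motion=[[0,0,0,-1,0,0,0.13],[0,0,0,-2,0,0,0.13],[0,0,0,-2,0,0,0.13]])

```text
clock: 8.85
position: [542.9, -59.7, 61.3]
ee_rot: [-0.665, 0.747, -0.001, -0.001]
contact_force: [-0.9, -7.1, 8.5]
gripper_width: 48.6
grasp_force: 4.6
```

Call:
carry_out(motion=[[0,0,0,-1,0,0,0.13],[0,0,0,-2,0,0,0.13],[0,0,0,-2,0,0,0.13]])

```text
clock: 9.22
position: [543.2, -57.7, 61.3]
ee_rot: [-0.664, 0.747, -0.001, -0.001]
contact_force: [-0.8, -5.9, 8.2]
gripper_width: 48.8
grasp_force: 4.6
```

Call:
carry_out(motion=[[0,0,0,-1,0,0,0.13],[0,0,0,-1,0,0,0.13]])

```text
clock: 9.48
position: [543.3, -56.8, 61.2]
ee_rot: [-0.664, 0.747, -0.001, -0.001]
contact_force: [-0.7, -6.8, 8.2]
gripper_width: 48.0
grasp_force: 4.8
```

Call:
carry_out(motion=[[0,0,0,-1,0,0,0.13],[0,0,0,-2,0,0,0.13],[0,0,0,-2,0,0,0.13]])

```text
clock: 9.85
position: [543.2, -56.5, 61.3]
ee_rot: [-0.664, 0.748, -0.001, -0.002]
contact_force: [-0.2, -15.4, 8.3]
gripper_width: 48.3
grasp_force: 8.7
```

Call:
carry_out(motion=[[0,0,0,-1,0,0,0.13],[0,0,0,-1,0,0,0.13]])

```text
clock: 10.1
position: [543.2, -56.5, 61.3]
ee_rot: [-0.664, 0.748, -0.001, -0.002]
contact_force: [0.1, -19.5, 9.2]
gripper_width: 48.1
grasp_force: 10.7
```

The bolt is hard against its stop. I relax the push a little and let the catch rise straight up.

Call:
carry_out(motion=[[0,0,0,2,0,0,0.13],[0,0,0,2,0,-4,0.13],[0,0,0,2,0,-9,0.13],[0,0,0,2,0,-14,0.13],[0,0,0,2,0,-16,0.13]])

```text
clock: 10.72
position: [539.7, -56.2, 74.0]
ee_rot: [-0.663, 0.749, 0.002, -0.004]
contact_force: [-0.2, -7.5, -5.4]
gripper_width: 48.4
grasp_force: 3.7
```

Call:
carry_out(motion=[[0,0,0,8,0,-5,0.13],[0,0,0,16,0,-20,0.13],[0,0,0,24,0,-50,0.13],[0,0,0,40,0,-90,0.13],[0,0,0,60,0,-130,0.13]])

```text
clock: 11.35
position: [536.4, -114.1, 208.9]
ee_rot: [-0.665, 0.747, -0.001, 0.001]
contact_force: [0.8, -0.8, -0.9]
gripper_width: 48.4
grasp_force: 0.0
```

Call:
carry_out(motion=[[0,0,0,40,0,-20,0.13],[0,0,0,80,0,-20,0.13],[0,0,0,120,0,-20,0.13],[0,0,0,160,0,-20,0.13],[0,0,0,160,0,-20,0.13]])

```text
clock: 11.98
position: [517.0, -274.9, 227.3]
ee_rot: [-0.663, 0.749, -0.001, 0.001]
contact_force: [0.1, -0.1, 0.2]
gripper_width: 48.3
grasp_force: 0.0
```

Run:
```python
from h import *
import cv2
c=get_image("side")
cv2.imwrite("pics/s3.png",cv2.resize(c["color"][170:310,250:400],(640,597),interpolation=cv2.INTER_CUBIC))
c=get_image("top")
cv2.imwrite("pics/t3.png",cv2.resize(c["color"][150:275,270:440],(790,581),interpolation=cv2.INTER_CUBIC))
```

```text
(no output)
```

View pics/s3.png

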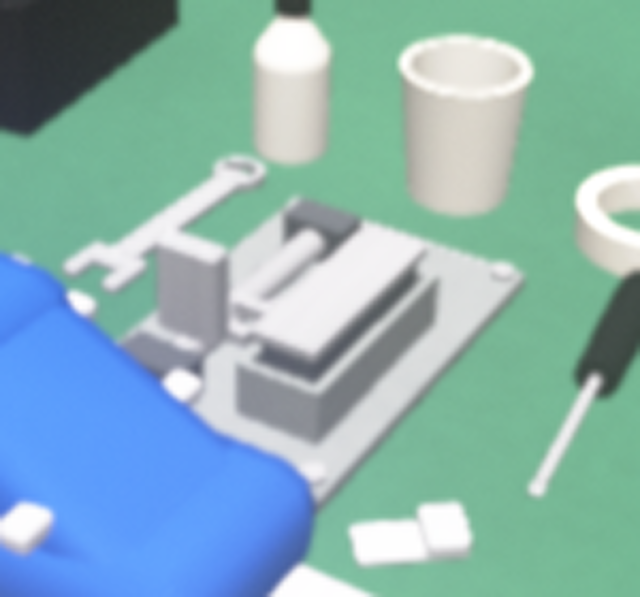

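View pics/t3.png

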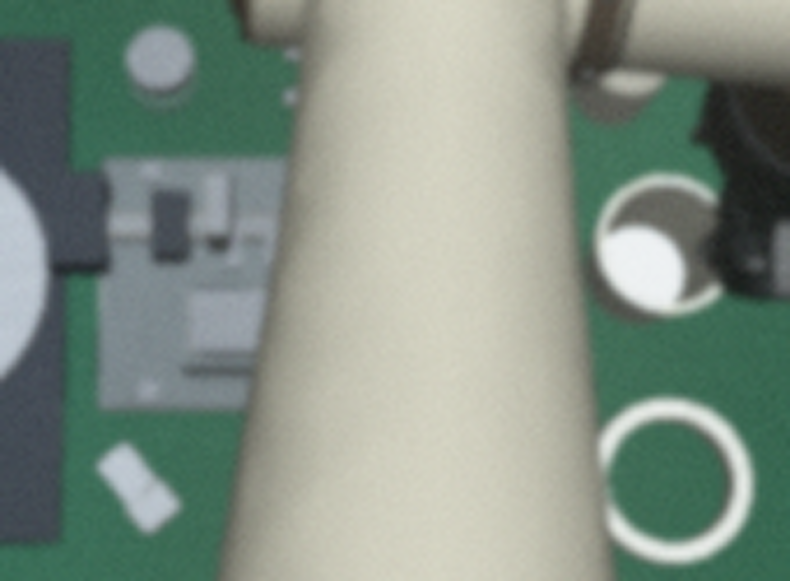

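The side view shows the bar's near corner at full-image pixel (323.1, 253.3), against (322.7, 253.6) before pressing, so the catch is fully up. The lug has moved next to the front guide with the bolt end in the keeper, and the loose items are undisturbed.

```bash
python3 -c "
from bench import *
print(job_done())"
```

```text
the job is handed in; nothing more can be done
None
```

The bed is locked: I pushed the bolt fully home against its stop with the catch held down, the catch sprang back up, and the arm is clear of the fixture. I handed the job in at about 12 s, with no verdict returned, and the loose things I could see in the final pictures were undisturbed.

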